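# Turn the battery tray round, dock it and latch it

## Robot

A 6-joint arm with a two-finger parallel gripper is mounted at the origin on a cart in front of the work surface, level with it; the furniture and walls round the work are solid. World frame = base frame: x ahead of the robot, y to its left, z up, the work surface at z = 0. Lengths are in m, angles in rad, forces in N, time in s.
With the tool pointing down it reaches from about 0.3 to 1 m from the base axis. Payload 5.1 kg.
Tool frame: the origin (TCP) lies midway between the tips of the shut fingers; the grasp point (between the pads) lies 19 mm behind it; z points along the fingers, y is the line along which they close (so a half turn about z gives the same grasp; the last joint's range is limited). The gripper opens to 95 mm and grips with 3 to 60 N. Pads are 20 mm wide; open, the fingers measure 119 mm over their backs; the gripper's body (75 mm by 180 mm) begins 59 mm behind the grasp point.
Start: joints at [1.205, 0.124, 1.65, -0, 1.367, -0.083], TCP at [0.181, 0.624, 0.215] pointing down, gripper open.
Joint ranges: [-2.61, 2.61], [-1.02, 2.33], [0.03, 2.71], [-1.35, 4.49], [0.32, 2.68], [-2.91, 2.91]. Speed limits (rad/s): [2.57, 2.57, 3.14, 3.14, 3.14, 3.14].

## Interface

Orientations are given as a unit quaternion [w, x, y, z].
In Python, from plant import r gives the robot as it stands.
- The arm moves only by the shell command python3 -m creep 'ROWS'. ROWS is JSON, a list of rows, each an object with "delta_pos": the shift along the tool's x, y, z in units of 25 mm (1.0 is 25 mm), a list of three; "yaw": the turn about the tool's z in units of pi rad (1.0 is pi rad); "grip": the opening, from 0 (shut) to 1 (fully open). A call has exactly 8 rows; each row shifts and turns the commanded pose from where the row before left it, along the tool's axes as they then stand; what a row does not reach is not made up. A row lasts 1/10 s, in which the tool goes at most 50 mm and 8.59 degrees, less where a joint would pass 70% of its speed; a pose out of reach is approached as far as the arm can. A call with a number of a shift or a turn outside -1 to 1 is refused whole. A call with a gripper value outside its range is refused whole. The fingers move at their own pace and stop on an object; the grip force is fixed at half the most. Time passes only in rows, so rows that do not move let the fingers close, or fill a call up. It gives the time, the measured TCP pose, the force, the opening and the grip force at its end, in the units of the state.
- r.read_state(): the state, without advancing time (a new reading comes with each control period).
- r.camera(name): name is "scene" or "top" or "wrist"; returns a dict with "color" (400x640x3 uint8, blue, green, red), "range_z" (400x640 float32, m along the optical axis (not along the pixel's ray), 0 where there is no reading), "fx", "fy", "cx", "cy" (pixels), "dist" ([k1, k2, p1, p2, k3] as OpenCV has them; the pictures are not rectified), "position" and "orientation" of the camera in the world. Camera axes: x right, y down, z forward; pixel columns grow to the right and rows downward; lengths in m; the calibration is good to about 2 mm. A picture is of the moment at which its call begins.
- r.hand_in(): hands the job in; it is judged then, once.
The state is a dict: "t": time; "joint_pos": joint angles; "joint_vel": joint speeds; "effort": joint torques, N m; "ee_pos": TCP position; "tcp_rot": TCP orientation; "wrist_force": force on the tool from outside, world axes, zero at the start; "torque": the same for the moment, N m; "grip_width": finger opening in m; "finger_force": force on a finger pad.
Only numpy, scipy, OpenCV 4.12 (cv2) and the standard library are available. Lean on these libraries where they do the work, as an engineer would, in place of code of your own. Each camera call takes 0.05 s, during which the arm holds its last target. There are 200 camera calls.

## Task

The battery tray of the bench power dock lies on the bench the wrong way round. Turn it end for end, slide it contact end first under the dock's two guide rails until it meets the sprung contacts, then swing the wire bail of the side latch over the keeper on the tray's front plate and push the latch lever past centre until it lies along the rail and clamps the tray fully home. Do not tip the tray, leave the hammer and the wax block where they are, and let go.

Things in the scene. Friction and masses are not known exactly. Their poses are not given: they have to be found in the camera images.
- tray: Battery tray: dark steel sled with two grey battery modules, 0.55 kg. Origin under the middle of its flat underside; +x to its contact end (face at x = 75 mm), -x to its front plate, z up. Its floor, 96 mm wide, 5 mm thick, rounded at the nose corners, is the runner that goes under the rails; above the floor it is at most 82 mm wide, modules up to z = 30 mm.
- front_plate (a point): Middle of the outer face of the tray's front plate, tray x = -80, y = 0, z = 22 mm. The plate is 5 mm thick, y -63 to +63, z 2 to 42 mm: wider than the rails, it cannot enter them. A thin wire pull stands out of it to x = -101 mm (y +-34, z = 30 mm).
- keeper (a point): Seat of the bail's bar on the tray, x = -83, y = -72, z = 16 mm: in front of a steel tab (z 9 to 23 mm) that prolongs the front plate at its -y end. The tab ends at y = -82 mm in a lip 3 mm thick that bends forward to x = -87 mm, so the bar lies between lip (inner face y = -79) and front plate's end (y = -63).
- tray_handle (a point): Centre of the tray's stiff black carrying handle: bar 76 mm long along the tray's x, 12 mm wide (y), 10 mm high, free underneath (14 mm high, 50 mm long) between its posts. It is 49 mm above the tray's underside, 2 mm from the middle towards the front plate.
- tray_nose (a point): Middle of the contact end's face (black block with two brass pads), 75 mm ahead of the tray's origin, 14 mm above the underside.
- dock: Slick aluminium dock fixed to the bench, 180 x 124 mm. Origin on the bench below the middle of the latched tray; +x is the way the tray slides in, the mouth faces -x, z up. Base plate top 6 mm above the bench, x -72 to 108 mm. The tray fully home has its origin at [0, 0, 6] mm here, heading the same within 0.04. The latch is on the -y side, a 36 mm high terminal block at the far end.
- rail_mouth (a point): Middle of the base plate's front edge, on its top (dock x = -72, y = 0, z = 6 mm); a small ramp leads up to it from x = -83. The two rails, 22 mm high, y 44 to 60 mm either side, leave 99.6 mm between their side faces and 7.5 mm under their lips. The side faces flare to 108 from x = -56 to -72; the lips start at x = -62, with a lead-in.
- contact_pins (a point): Between the tips of the two sprung brass contact pins in the terminal block, at rest: dock x = 70, y = -20, z = 20 mm (pins at y = -32 and -8). They meet the tray's nose 5 mm before home and resist with 6 N at first touch, 13 N at home; an unlatched tray is pushed back those 5 mm.
- lever_pivot (a point): Upright pivot of the latch lever, on a steel bracket outside the dock's -y rail: dock x = -38, y = -72, z = 22 mm. The bracket and pivot reach 36 mm high.
- lever_pad (a point): Middle of the lever's thick end pad (32 mm long, 9 mm thick, 18 mm high), 74 mm from the pivot; the lever ends 90 mm from the pivot and moves level, 22 mm above the bench.
- lever (a joint): Lever angle, rad: 0 = shut, along the rail, pointing to dock +x; grows as it swings out and round towards the mouth: 1.57 = straight out (dock -y), 2.4 = open stop. Stays where left (friction 0.02 N m). The bail's pivot is 14 mm from the lever's pivot, 0.26 rad off the lever's line on the rail's side: with the bail hooked, the lever is past centre below 0.26 and drawn shut from there.
- bail (a joint): Angle of the wire bail against the lever, rad: it points along dock -x (to the keeper) when equal to the lever angle, swung out from the dock by the excess when larger. Range -0.4 to 2.5. Slight friction keeps its angle to the lever until it is pushed, so it swings round with the lever: opening the lever fully brings the bar in towards the keeper, perhaps not far enough or held off by the lip.
- bail_bar (a point): Middle of the bail's upright end bar, 6 mm thick, 25 mm high, 56.1 mm from the bail's pivot; the loop's legs pass 12.5 mm above and below its middle. From lever 2.1 up, the bar clears the lip of a tray at the contacts: push it in sideways before the tab, then back (dock +x) behind the lip; the lever follows to about 1.4. Left loose before the tab, it would swing out again with the closing lever.
- hammer: Small hammer, 202 mm, wooden handle, lying on the bench; leave alone. Origin under its middle.
- beeswax: Yellow block of wax, 36 mm, on the bench; leave alone. Origin under its middle.

How it is judged:
On the way, in this order (a step that is already met when the one before it is completed fails the run):
1. the tray is under the rails, contact end first, up to the sprung contacts (x of tray_nose in the frame of dock above 0.066 m and x of tray in the frame of dock above -0.009 m and z of tray in the frame of dock below 0.011 m), for 0.1 s.
2. the bail's bar is in the keeper (horizontal distance between bail_bar and keeper below 0.009 m), for 0.1 s.
At the end, for the whole second after the job is handed in: The tray stands under the rails contact end first, within 3 mm of fully home and 4 mm sideways, the bail's bar lies in the keeper (within 7 mm), the lever is past centre (below 0.15 rad), all is released and at rest, and hammer and wax are within 30 mm of where they lay (x of tray in the frame of dock between -0.003 and 0.004 m and x of tray_nose in the frame of dock above 0.07 m and y of tray in the frame of dock between -0.004 and 0.004 m and z of tray in the frame of dock below 0.01 m and angle between the x axis of tray and the x axis of dock, either way round below 0.06 rad and value of joint lever below 0.15 rad and horizontal distance between bail_bar and keeper below 0.007 m and linear speed of tray below 0.01 m/s and distance of each of hammer, beeswax from where it was at the start of the episode below 0.03 m); the robot touches nothing.
It fails at once if the tray is tipped more than about 25 degrees (angle between tray's own z axis and vertical above 0.45 rad).
It fails at once if the hammer or the wax is moved more than 30 mm (distance of any of hammer, beeswax from where it was at the start of the episode above 0.03 m).
It also fails if it takes over 72 s, if anything falls off the work surface, if the arm or the gripper's body presses on something with over 40 N, if the wrist force passes 120 N, or if a joint passes its speed limit or range.

## Working session

There is one attempt and no reset: what is moved stays moved. The work goes in short steps, Python scripts to look and compute and a shell command to move; the robot and the scene stay as the last step left them, time stands still between calls to the robot, and variables do not carry over. Pictures are saved under pics/ and viewed, at most 10 in all, crops included, and the job is handed in when it is done.

```bash
ls; mkdir -p pics; cat > h.py <<'E'
import numpy as np, cv2
from plant import r
from scipy.spatial.transform import Rotation as R
def q2R(q): return R.from_quat([q[1],q[2],q[3],q[0]]).as_matrix()
def ray(c,uv):
    K=np.array([[c["fx"],0,c["cx"]],[0,c["fy"],c["cy"]],[0,0,1.]])
    p=cv2.undistortPoints(np.array(uv,float).reshape(-1,1,2),K,np.array(c["dist"],float)).reshape(-1,2)
    d=np.c_[p,np.ones(len(p))]@q2R(c["orientation"]).T
    return np.array(c["position"]),d
def onplane(c,uv,z):
    o,d=ray(c,uv); return o+d*((z-o[2])/d[:,2])[:,None]
def cloud(c):
    h,w=c["range_z"].shape
    vv,uu=np.mgrid[:h,:w]; o,d=ray(c,np.stack([uu,vv],-1).reshape(-1,2))
    return (o+d*c["range_z"].reshape(-1,1)).reshape(h,w,3)
E
python3 - <<'E'
from h import *
s=r.read_state(); print(s)
for n in ("scene","top","wrist"):
    c=r.camera(n); cv2.imwrite(f"pics/{n}0.png",c["color"]); np.save(f"{n}0.npy",c,allow_pickle=True)
    print(n,c["position"],c["orientation"],c["fx"])
E
```

```text
pics
{'t': 0.0, 'joint_pos': array([ 1.20540697e+00,  1.24460415e-01,  1.65168202e+00, -1.24886340e-06,
        1.36748737e+00, -8.25616068e-02]), 'joint_vel': array([-0.00172518, -0.00042638, -0.00076959,  0.00023133,  0.00041107,
       -0.00062782]), 'effort': array([-5.87678041e-04, -4.17614329e+01, -3.59922302e+01,  7.73218693e-02,
        4.93039016e-02, -1.66185350e-04]), 'ee_pos': array([0.18116988, 0.62356968, 0.21341123]), 'tcp_rot': array([-2.25637031e-04,  1.40942819e-01,  9.90017214e-01, -9.93269019e-04]), 'wrist_force': array([-0.27819408, -0.41994691, -0.04953207]), 'torque': array([ 0.00215226, -0.03709566,  0.02836423]), 'finger_force': 0.0, 'grip_width': 0.0953464087625727}
scene [ 0.07831106 -0.95882059  0.61553065] [-0.51674302  0.82459664 -0.19666589  0.11974786] 459.1181001069858
top [0.41172067 0.06050358 1.15661021] [ 0.0471403  -0.7016147   0.70940806 -0.04748486] 489.29220414098353
wrist [0.10639006 0.6449887  0.38384218] [0.1116227  0.79203441 0.59447433 0.08259623] 328.0132282444622
```

View pics/top0.png

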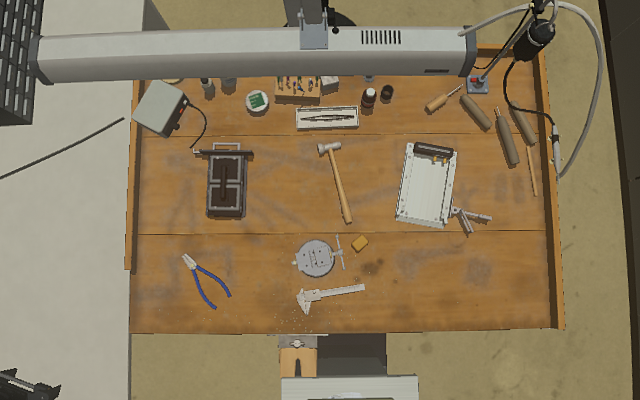

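View pics/scene0.png

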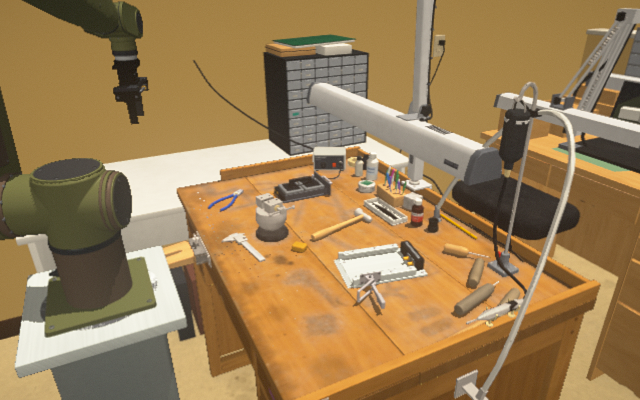

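```bash
python3 - <<'E'
from h import *
c=np.load("top0.npy",allow_pickle=True).item()
P=cloud(c); np.save("P0.npy",P)
im=c["color"]
a=cv2.resize(im[130:230,190:270],(400,500),interpolation=cv2.INTER_CUBIC)
b=cv2.resize(im[132:242,385:497],(400,393),interpolation=cv2.INTER_CUBIC)
o=np.zeros((500,800,3),np.uint8); o[:,:400]=a; o[:393,400:]=b
cv2.imwrite("pics/crop1.png",o)
for uv in [(227,183),(228,170),(425,185),(433,150),(465,215),(470,232),(250,55),(400,50),(315,255),(360,243)]:
    print(uv,P[uv[1],uv[0]].round(4))
print(onplane(c,[(227,183),(425,185),(0,0),(639,399)],0).round(3))
E
```

```text
(227, 183) [0.6039 0.2806 0.0293]
(228, 170) [0.6342 0.278  0.033 ]
(425, 185) [ 0.5974 -0.1881  0.0089]
(433, 150) [ 0.6775 -0.2059  0.0316]
(465, 215) [ 0.5211 -0.2722  0.0403]
(470, 232) [ 0.4829 -0.2887  0.0188]
(250, 55) [0.8149 0.1951 0.2654]
(400, 50) [ 0.8199 -0.0952  0.2705]
(315, 255) [0.4327 0.0747 0.1037]
(360, 243) [ 0.4611 -0.0292  0.0149]
[[ 0.609  0.286  0.   ]
 [ 0.599 -0.19   0.   ]
 [ 1.129  0.936  0.   ]
 [ 0.068 -0.708  0.   ]]
```

View pics/crop1.png

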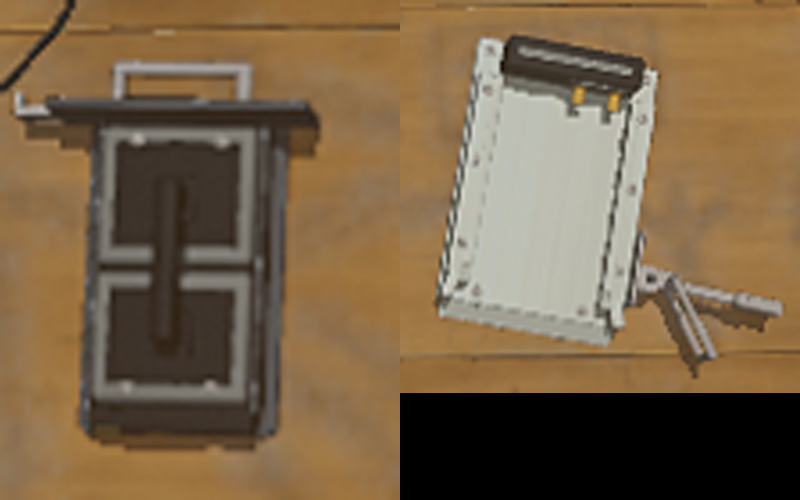

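```bash
python3 - <<'E'
from h import *
P=np.load("P0.npy").reshape(-1,3)
def box(x0,x1,y0,y1,z0,z1):
    m=(P[:,0]>x0)&(P[:,0]<x1)&(P[:,1]>y0)&(P[:,1]<y1)&(P[:,2]>z0)&(P[:,2]<z1); return P[m]
lam=box(.5,1.2,-.5,.6,.2,.5); print("lamp",lam.min(0),np.percentile(lam,1,axis=0),lam.max(0))
h=box(.5,.75,.2,.36,.046,.07); print("handle",len(h),h.mean(0),cv2.minAreaRect((h[:,:2]*1000).astype(np.float32)))
t=box(.5,.75,.19,.38,.02,.07); print("tray",len(t),cv2.minAreaRect((t[:,:2]*1000).astype(np.float32)))
k=box(.45,.72,-.26,-.1,.016,.029); print("rails",len(k),cv2.minAreaRect((k[:,:2]*1000).astype(np.float32)))
k=box(.6,.72,-.3,-.1,.031,.05); print("term",len(k),k.mean(0),cv2.minAreaRect((k[:,:2]*1000).astype(np.float32)))
k=box(.45,.72,-.26,-.1,.004,.03); print("dock",len(k),cv2.minAreaRect((k[:,:2]*1000).astype(np.float32)))
E
```

```text
lamp [ 0.74609734 -0.49997106  0.20001335] [ 0.78895285 -0.46361094  0.20518549] [0.92018435 0.59999408 0.43977048]
handle 183 [0.60213051 0.28532081 0.05333381] ((602.3964233398438, 285.7502746582031), (12.825921058654785, 75.11014556884766), 88.38816833496094)
tray 2277 ((615.7872314453125, 295.17669677734375), (143.0959930419922, 173.59649658203125), 89.32976531982422)
rails 980 ((598.8626708984375, -201.572509765625), (141.7303466796875, 174.46327209472656), 77.73571014404297)
term 362 [ 0.67778129 -0.20726987  0.03604789] ((677.8829345703125, -207.21029663085938), (91.6760025024414, 24.71396255493164), 79.00704193115234)
dock 3364 ((584.63134765625, -180.19723510742188), (268.80487060546875, 159.7067108154297), 0.17196239531040192)
```

```bash
cat >> h.py <<'E'
def psi(s): 
    M=q2R(s["tcp_rot"]); return np.arctan2(M[1,0],M[0,0])
def units(d,p):  # world xy(z) delta -> tool units at heading p
    d=np.r_[d,0][:3]; return np.array([d[0]*np.cos(p)+d[1]*np.sin(p), d[0]*np.sin(p)-d[1]*np.cos(p), -d[2]])/.025
E
python3 - <<'E'
from h import *
s=r.read_state(); c=np.load("wrist0.npy",allow_pickle=True).item()
M=q2R(s["tcp_rot"]); print("cam in tool",M.T@(c["position"]-s["ee_pos"])); 
print("axis in tool",M.T@q2R(c["orientation"]))
p=onplane(c,[(320,200),(320,330)],0.02); print(p)
off=p[0]-s["ee_pos"]; print(off)
tgt=np.array([.58,-.21])-off[:2]; d=tgt-s["ee_pos"][:2]; print(tgt, units(d,psi(s)), psi(s))
E
```

```text
cam in tool [ 0.07783019 -0.00072611 -0.1701469 ]
axis in tool [[-5.46085378e-04 -9.61400829e-01 -2.75151136e-01]
 [ 9.99999803e-01 -4.40019744e-04 -4.47208491e-04]
 [ 3.08874682e-04 -2.75151326e-01  9.61400880e-01]]
[[0.21235855 0.61504478 0.02      ]
 [0.38505797 0.56499099 0.02      ]]
[ 0.03112362 -0.00867453 -0.19368375]
[ 0.54887638 -0.20132547] [-23.33015047 -27.58765465  -0.        ] 2.858806046204576
```

```bash
for i in 1 2 3 4; do python3 -m creep '[{"delta_pos":[-0.73,-0.86,0],"yaw":0,"grip":1},{"delta_pos":[-0.73,-0.86,0],"yaw":0,"grip":1},{"delta_pos":[-0.73,-0.86,0],"yaw":0,"grip":1},{"delta_pos":[-0.73,-0.86,0],"yaw":0,"grip":1},{"delta_pos":[-0.73,-0.86,0],"yaw":0,"grip":1},{"delta_pos":[-0.73,-0.86,0],"yaw":0,"grip":1},{"delta_pos":[-0.73,-0.86,0],"yaw":0,"grip":1},{"delta_pos":[-0.73,-0.86,0],"yaw":0,"grip":1}]'; done
python3 - <<'E'
from h import *
s=r.read_state(); print(s["t"],s["ee_pos"],psi(s),s["joint_pos"])
c=r.camera("wrist"); np.save("wd.npy",c,allow_pickle=True); cv2.imwrite("pics/wd.png",c["color"])
E
```

```text
t: 0.95
ee_pos: [0.2738, 0.417, 0.2143]
tcp_rot: [-0.0, 0.141, 0.99, -0.0]
wrist_force: [1.3, 0.7, 0.0]
grip_width: 0.095
finger_force: 0.0
t: 1.75
ee_pos: [0.3659, 0.2112, 0.2144]
tcp_rot: [-0.0, 0.141, 0.99, -0.0]
wrist_force: [-0.3, 1.1, 0.1]
grip_width: 0.0951
finger_force: 0.0
t: 2.55
ee_pos: [0.4581, 0.0053, 0.2144]
tcp_rot: [-0.0, 0.141, 0.99, 0.0]
wrist_force: [-1.0, -0.1, -0.1]
grip_width: 0.0953
finger_force: 0.0
t: 3.35
ee_pos: [0.5504, -0.2005, 0.2142]
tcp_rot: [-0.0, 0.141, 0.99, 0.0]
wrist_force: [0.2, 0.3, -0.1]
grip_width: 0.0951
finger_force: 0.0
3.35 [ 0.55036387 -0.20049349  0.21418028] 2.8586570080414795 [-4.41021233e-01 -1.61777556e-02  1.79683752e+00  7.19986544e-05
  1.36165305e+00 -1.72889682e+00]
```

View pics/wd.png

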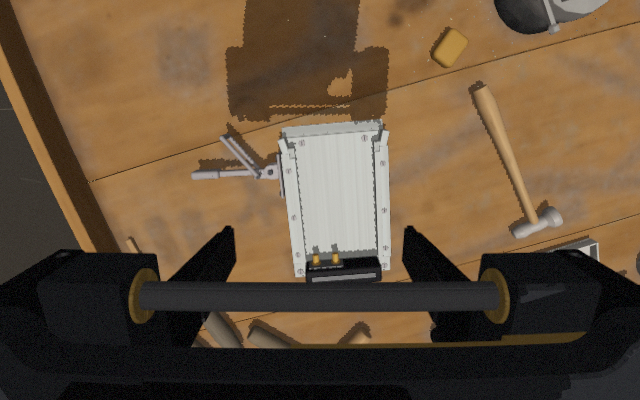

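```bash
python3 - <<'E'
from h import *
c=np.load("wd.npy",allow_pickle=True).item(); P=cloud(c)
sub=P[100:290,180:400]
np.set_printoptions(linewidth=250,suppress=True)
for v in (150,180,210,240):
    print(v,(P[v,276:396:2,2]*1000).round().astype(int))
g=-.2
a=np.array([np.cos(g),np.sin(g)]); b=np.array([-np.sin(g),np.cos(g)])
Q=P.reshape(-1,3)
lever=Q[(Q[:,2]>.012)&(Q[:,2]<.05)&(Q[:,0]>.4)&(Q[:,0]<.62)&(Q[:,1]<-.24)&(Q[:,1]>-.42)]
for it in range(4):
    m=(Q[:,2]>.018)&(Q[:,2]<.026)&(Q[:,0]>.45)&(Q[:,0]<.7)&(Q[:,1]>-.3)&(Q[:,1]<-.08)
    K=Q[m]; X=K[:,:2]@a; Y=K[:,:2]@b
    mid=np.median(Y[(X>np.median(X)-.05)&(X<np.median(X)+.05)]) if it==0 else mid
    L=K[(Y>mid+.03)&(Y<mid+.075)];Rr=K[(Y<mid-.03)&(Y>mid-.075)]
    res=[]
    for S in (L,Rr):
        x=S[:,:2]@a;y=S[:,:2]@b; bins=np.linspace(np.percentile(x,10),np.percentile(x,90),15)
        xs,ys,ws=[],[],[]
        for i in range(14):
            k=(x>=bins[i])&(x<bins[i+1])
            xs.append((bins[i]+bins[i+1])/2); lo,hi=np.percentile(y[k],[2,98]); ys.append((lo+hi)/2); ws.append(hi-lo)
        f=np.polyfit(xs,ys,1); res.append((f,np.median(ys),np.median(ws),x.min(),x.max()))
    print(g,res)
    g+=np.arctan((res[0][0][0]+res[1][0][0])/2); mid=(res[0][1]+res[1][1])/2
    a=np.array([np.cos(g),np.sin(g)]); b=np.array([-np.sin(g),np.cos(g)])
print("heading",g,"midY",mid, 'rail x range',res[0][3:],res[1][3:])
E
```

```text
150 [ 1  3  6 23 22 22 22 23 24 20  5  6  6  8  6  7  6  6  5  7  6  7  6  6  9  7  6  6  6  6  7  7  6  6  7  6  7  6  6  8  5  6  6  7  4  6  5  6  6 21 21 20 23 23 22 23 22  0  1 -1]
180 [ 1  0 35 30 23 22 21 22 22 22 21  6  7  7  5  6  5  7  6  6  7  5  6  6  6  7  6  8  7  6  6  6  7  8  6  6  6  7  7  6  7  6  7  5  6  6  5  7  6 16 20 22 23 22 23 23 22 -1  0 -1]
210 [ -1   0   0  -1  -1   0  22  23  22  23  21  22  22   7   6   6   6   4   6   6   5   5   4   5   6   5   6   4   6   4   7   7   5   6   6   5   7   5   6   7   7   6   6   6 385   5   7   6   5   6  21  22  22  22  24  23  22  -1   0   1]
240 [  1   0  -1  -1   1  -1  -1   0  22  23  22  23  22  22   6   6   6   6   5   7   6   6   6   6   6   7   7   6   6   6   6   7   6   6   7   5   6   5   6   5   5   5   5   6   7   7 385   7   6   6   5  22  23  22  21  22  21  21   0   0]Traceback (most recent call last):
  File "<stdin>", line 22, in <module>
    return _quantile_unchecked(
        a, q, axis, out, overwrite_input, method, keepdims, weights)
    return _ureduce(a,
                    func=_quantile_ureduce_func,
    ...<5 lines>...
                    overwrite_input=overwrite_input,
                    method=method)
    r = func(a, **kwargs)
    result = _quantile(arr,
                       quantiles=q,
    ...<2 lines>...
                       out=out,
                       weights=wgt)
    slices_having_nans = np.isnan(arr[-1, ...])
                                  ~~~^^^^^^^^^
IndexError: index -1 is out of bounds for axis 0 with size 0
```

```bash
cat >> h.py <<'E'
def dockfit(c,v0=150,v1=245):
    P=cloud(c); E=[[],[],[],[]]
    for v in range(v0,v1):
        u=np.arange(270,400); z=P[v,u,2]; x=u[(z>.017)&(z<.027)]
        x=np.array(x); l=x[x<330]; rr=x[x>345]
        for e,uu in zip(E,(l.min()-.5,l.max()+.5,rr.min()-.5,rr.max()+.5)): e.append((uu,v))
    out=[]
    for e in E:
        w=onplane(c,e,.022)[:,:2]
        f=cv2.fitLine(w.astype(np.float32),cv2.DIST_HUBER,0,1e-4,1e-4).ravel()
        if f[0]<0: f[:2]*=-1
        out.append(f)
    return out
E
python3 - <<'E'
from h import *
c=np.load("wd.npy",allow_pickle=True).item(); P=cloud(c)
F=dockfit(c,185,245)
for f in F: print(f, np.arctan2(f[1],f[0]))
g=np.mean([np.arctan2(f[1],f[0]) for f in F]); a=np.array([np.cos(g),np.sin(g)]); b=np.array([-np.sin(g),np.cos(g)])
Y=[f[2:]@b for f in F]; print("g",g,"Y",Y,np.mean(Y))
mid=np.mean(Y)
Q=P.reshape(-1,3); X=Q[:,:2]@a; YY=Q[:,:2]@b-mid
m=(np.abs(YY)<.035)&(Q[:,2]>.003)&(X>.5)
xs=X[m]; k=(Q[m,2]<.009)
h,e=np.histogram(xs[k&(xs<.62)],bins=np.arange(.50,.56,.002)); print(h,e[0])
t=xs[(Q[m,2]>.032)&(Q[m,2]<.04)]; print("term x",np.percentile(t,[1,50,99]))
rl=(np.abs(np.abs(YY)-.052)<.005)&(Q[:,2]>.018)&(Q[:,2]<.026)&(X>.5)&(X<.8); print("rail x",np.percentile(X[rl],[1,99]),X[rl].min(),X[rl].max())
# bracket/pivot, lever
m=(YY<-.063)&(YY>-.2)&(X>.4)&(X<.72)&(Q[:,2]>.012)&(Q[:,2]<.045)
L=np.c_[X[m],YY[m],Q[m,2]]
hi=L[L[:,2]>.033]; print("bracket hi",len(hi),hi.mean(0),hi.min(0),hi.max(0))
print(np.c_[L[::max(1,len(L)//60)]].round(4))
E
```

```text
[ 0.9820195  -0.18877955  0.58768034 -0.25074235] -0.1899192
[ 0.980071   -0.19864759  0.59229606 -0.23487201] -0.19997782
[ 0.98058623 -0.19608837  0.6363499  -0.1549817 ] -0.19736725
[ 0.9805399  -0.19631991  0.621486   -0.13495559] -0.19760337
g -0.19621691 Y [np.float32(-0.13135658), np.float32(-0.1148909), np.float32(-0.02794484), np.float32(-0.0112008825)] -0.0713483
[  0   0   0   0   0   0   0   0   0   0   0   0   1  14  57  90 107 112
 105 111 107 106 110 106 104 108 106 103 104 103] 0.5
term x [0.69268414 0.70066848 0.71222597]
rail x [0.54006997 0.68694918] 0.5366120825147984 0.689035374912334
bracket hi 299 [ 0.55293439 -0.09890059  0.03629633] [ 0.52584853 -0.14738939  0.03306325] [ 0.59721036 -0.0631432   0.03928031]
[[ 0.5258 -0.1173  0.0141]
 [ 0.5267 -0.1174  0.0378]
 [ 0.5298 -0.1152  0.02  ]
 [ 0.53   -0.1157  0.038 ]
 [ 0.5326 -0.1123  0.0363]
 [ 0.5355 -0.1147  0.0372]
 [ 0.5382 -0.1099  0.0363]
 [ 0.5402 -0.1087  0.0381]
 [ 0.5431 -0.1056  0.035 ]
 [ 0.5447 -0.1048  0.0393]
 [ 0.5477 -0.1019  0.0351]
 [ 0.5538 -0.1001  0.012 ]
 [ 0.5532 -0.0991  0.0366]
 [ 0.55
[... 589 characters left out ...]
 0.5712 -0.0814  0.0266]
 [ 0.5646 -0.1563  0.031 ]
 [ 0.5667 -0.1353  0.0303]
 [ 0.5689 -0.1146  0.0286]
 [ 0.5692 -0.0916  0.0366]
 [ 0.5717 -0.0715  0.0336]
 [ 0.5662 -0.1469  0.0327]
 [ 0.5691 -0.1275  0.0274]
 [ 0.5709 -0.1059  0.0282]
 [ 0.5729 -0.0849  0.0276]
 [ 0.5665 -0.16    0.0314]
 [ 0.5682 -0.1384  0.0322]
 [ 0.5712 -0.1176  0.0274]
 [ 0.5731 -0.0963  0.0273]
 [ 0.5736 -0.0739  0.0341]
 [ 0.5685 -0.15    0.0316]
 [ 0.571  -0.1297  0.0287]
 [ 0.5731 -0.0843  0.0374]
 [ 0.5764 -0.0647  0.0304]
 [ 0.5704 -0.1399  0.0322]
 [ 0.5766 -0.082   0.0277]
 [ 0.5702 -0.1587  0.0306]
 [ 0.5722 -0.1374  0.0302]
 [ 0.5783 -0.0778  0.0269]
 [ 0.5719 -0.1521  0.0308]
 [ 0.5791 -0.0693  0.0318]]
```

```bash
python3 -m creep '[{"delta_pos":[0,0,0],"yaw":-0.04,"grip":1},{"delta_pos":[0,0,0],"yaw":-0.04,"grip":1},{"delta_pos":[0,0.88,0],"yaw":0,"grip":1},{"delta_pos":[0,0.88,0],"yaw":0,"grip":1},{"delta_pos":[0,0.88,0],"yaw":0,"grip":1},{"delta_pos":[0,0.88,0],"yaw":0,"grip":1},{"delta_pos":[0,0.88,0],"yaw":0,"grip":1},{"delta_pos":[0,0.88,0],"yaw":0,"grip":1}]' >/dev/null
for i in 1 2; do python3 -m creep '[{"delta_pos":[0,0.88,0],"yaw":0,"grip":1},{"delta_pos":[0,0.88,0],"yaw":0,"grip":1},{"delta_pos":[0,0.88,0],"yaw":0,"grip":1},{"delta_pos":[0,0.88,0],"yaw":0,"grip":1},{"delta_pos":[0,0.88,0],"yaw":0,"grip":1},{"delta_pos":[0,0.88,0],"yaw":0,"grip":1},{"delta_pos":[0,0.88,0],"yaw":0,"grip":1},{"delta_pos":[0,0.88,0],"yaw":0,"grip":1}]'; done
python3 - <<'E'
from h import *
s=r.read_state(); print(s["t"],s["ee_pos"],psi(s))
c=r.camera("wrist"); np.save("wt.npy",c,allow_pickle=True); cv2.imwrite("pics/wt.png",c["color"])
P=cloud(c); Q=P.reshape(-1,3)
m=(Q[:,2]>.047)&(Q[:,2]<.06)&(np.abs(Q[:,0]-.602)<.07)&(np.abs(Q[:,1]-.285)<.03)
h=Q[m]; print(len(h),h.mean(0),np.percentile(h[:,2],[5,50,95]),cv2.minAreaRect((h[:,:2]*1000).astype(np.float32)))
f=cv2.fitLine(h[:,:2].astype(np.float32),cv2.DIST_HUBER,0,1e-4,1e-4).ravel(); print(f,np.arctan2(f[1],f[0]))
E
```

```text
t: 5.0
ee_pos: [0.5595, 0.1094, 0.2143]
tcp_rot: [-0.0, 0.016, 1.0, -0.0]
wrist_force: [0.6, 0.8, -0.0]
grip_width: 0.095
finger_force: 0.0
t: 5.8
ee_pos: [0.565, 0.2852, 0.2142]
tcp_rot: [-0.0, 0.016, 1.0, -0.0]
wrist_force: [-0.0, -0.8, -0.4]
grip_width: 0.0951
finger_force: 0.0
5.8 [0.56503309 0.28521483 0.21424069] 3.1102140807921406
741 [0.59902469 0.28695704 0.05354584] [0.05193233 0.05363419 0.0550283 ] ((600.4584350585938, 286.8230895996094), (11.026915550231934, 75.63600158691406), 88.53105163574219)
[ 0.99960077 -0.02825356  0.5990247   0.28695703] -0.02825732
```

View pics/wt.png

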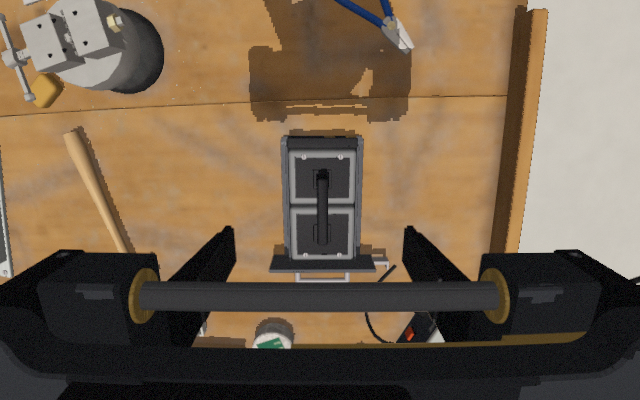

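```bash
python3 -m creep '[{"delta_pos":[-0.7,0.06,0],"yaw":0,"grip":1},{"delta_pos":[-0.7,0.05,0],"yaw":0,"grip":1},{"delta_pos":[0,0,1],"yaw":0,"grip":0.7},{"delta_pos":[0,0,1],"yaw":0,"grip":0.7},{"delta_pos":[0,0,1],"yaw":0,"grip":0.7},{"delta_pos":[0,0,1],"yaw":0,"grip":0.7},{"delta_pos":[0,0,1],"yaw":0,"grip":0.7},{"delta_pos":[0,0,1],"yaw":0,"grip":0.7}]'
python3 -m creep '[{"delta_pos":[0,0,0.6],"yaw":0,"grip":0.7},{"delta_pos":[0,0,0.6],"yaw":0,"grip":0.6},{"delta_pos":[0,0,0],"yaw":0,"grip":0},{"delta_pos":[0,0,0],"yaw":0,"grip":0},{"delta_pos":[0,0,0],"yaw":0,"grip":0},{"delta_pos":[0,0,0],"yaw":0,"grip":0},{"delta_pos":[0,0,0],"yaw":0,"grip":0},{"delta_pos":[0,0,0],"yaw":0,"grip":0}]'
```

```text
t: 6.65
ee_pos: [0.6001, 0.2855, 0.0634]
tcp_rot: [-0.0, 0.016, 1.0, -0.0]
wrist_force: [-0.3, -0.2, -0.2]
grip_width: 0.0667
finger_force: 0.0
t: 7.45
ee_pos: [0.6009, 0.2861, 0.0353]
tcp_rot: [0.0, 0.016, 1.0, 0.0]
wrist_force: [-0.2, -0.6, 0.4]
grip_width: 0.0162
finger_force: 0.0
```

```bash
python3 -m creep '[{"delta_pos":[0,0,0],"yaw":0,"grip":0},{"delta_pos":[0,0,0],"yaw":0,"grip":0},{"delta_pos":[0,0,0],"yaw":0,"grip":0},{"delta_pos":[0,0,0],"yaw":0,"grip":0},{"delta_pos":[0,0,-0.4],"yaw":0,"grip":0},{"delta_pos":[0,0,-0.6],"yaw":0,"grip":0},{"delta_pos":[0,0,-0.6],"yaw":0,"grip":0},{"delta_pos":[0,0,-0.6],"yaw":0,"grip":0}]'
python3 - <<'E'
from h import *
s=r.read_state(); print(s["joint_pos"],s["torque"])
c=r.camera("wrist"); np.save("wt2.npy",c,allow_pickle=True)
c=r.camera("top"); np.save("top1.npy",c,allow_pickle=True)
E
```

```text
t: 8.25
ee_pos: [0.6004, 0.2855, 0.0907]
tcp_rot: [-0.0, 0.016, 1.0, -0.0]
wrist_force: [0.0, 0.6, -6.6]
grip_width: 0.0116
finger_force: 30.0
[ 3.63368468e-01  2.56364981e-01  1.71476477e+00 -4.07971075e-04
  1.17101416e+00 -1.17555687e+00] [ 0.04291347  0.0007466  -0.02028569]
```

```bash
cat >> h.py <<'E'
G=-.198; A=np.array([np.cos(G),np.sin(G)]); B=np.array([-np.sin(G),np.cos(G)])
E
python3 - <<'E'
from h import *
s=r.read_state(); z0=s["ee_pos"][2]-.035
c=np.load("wt2.npy",allow_pickle=True).item(); P=cloud(c); Q=P.reshape(-1,3)
p=psi(s); tx=np.array([np.cos(p),np.sin(p)]); ty=np.array([-np.sin(p),np.cos(p)])
d=Q[:,:2]-s["ee_pos"][:2]; X=d@tx; Y=d@ty
m=(np.abs(X)<.06)&(np.abs(Y)<.038)&(Q[:,2]>z0+.024)&(Q[:,2]<z0+.034)
K=np.c_[X[m],Y[m],np.ones(m.sum())]; f=np.linalg.lstsq(K,Q[m,2]-z0,rcond=None)[0]; print("module plane",m.sum(),f)
m=(X>0.03)&(X<.09)&(np.abs(Y)<.08)&(Q[:,2]>z0-.01)&(Q[:,2]<z0+.04)
L=[]
for lo in np.arange(.03,.07,.005):
    k=m&(X>=lo)&(X<lo+.005); L.append((lo,*np.percentile(Y[k],[1,99])))
print(np.array(L).round(4)); print("nose X",np.percentile(X[m],99.5))
# dock
c=np.load("wd.npy",allow_pickle=True).item(); 
F=dockfit(c,185,245); Ym=[f[2:]@B for f in F]; print("railY",Ym,[np.arctan2(f[1],f[0]) for f in F])
P=cloud(c); Q=P.reshape(-1,3); X=Q[:,:2]@A; Y=Q[:,:2]@B-np.mean(Ym)
for lo in np.arange(.515,.55,.002):
    k=(X>=lo)&(X<lo+.002)&(np.abs(Y)<.035); kr=(X>=lo)&(X<lo+.002)&(np.abs(Y-.054)<.006); print(round(lo,3),k.sum(),(1000*np.median(Q[k,2])).round(1),(1000*np.median(Q[kr,2])).round(1))
E
```

```text
module plane 11842 [0.01114779 0.00326504 0.02689854]
[[ 0.03   -0.0448  0.0491]
 [ 0.035  -0.0449  0.0491]
 [ 0.04   -0.0449  0.0489]
 [ 0.045  -0.0449  0.0489]
 [ 0.05   -0.0447  0.0482]
 [ 0.055  -0.0447  0.0483]
 [ 0.06   -0.0447  0.0483]
 [ 0.065  -0.0451  0.0484]
 [ 0.07   -0.0448  0.0484]]
nose X 0.07856657165485675
railY [np.float64(-0.13024143571202576), np.float64(-0.11377322469773561), np.float64(-0.02677803378897725), np.float64(-0.010067048976818982)] [np.float32(-0.1899192), np.float32(-0.19997782), np.float32(-0.19736725), np.float32(-0.19760337)]
0.515 115 0.1 -0.6
0.517 111 0.1 0.1
0.519 104 -0.1 -0.0
0.521 111 0.3 -0.2
0.523 110 0.2 0.2
0.525 114 0.7 0.9
0.527 111 2.4 2.2
0.529 110 3.4 3.5
0.531 111 4.1 4.2
0.533 114 5.1 4.5
0.535 113 5.8 5.8
0.537 107 5.7 10.1
0.539 106 6.4 17.9
0.541 108 6.3 20.6
0.543 106 6.2 21.3
0.545 109 6.5 21.2
0.547 1108 306.9 21.7
0.549 2113 308.1 312.6
```

```bash
python3 - <<'E'
from h import *
s=r.read_state(); z0=s["ee_pos"][2]-.035
p=psi(s); tx=np.array([np.cos(p),np.sin(p)]); ty=np.array([-np.sin(p),np.cos(p)])
for n in ("wt2","top1"):
    c=np.load(n+".npy",allow_pickle=True).item(); P=cloud(c); Q=P.reshape(-1,3)
    d=Q[:,:2]-s["ee_pos"][:2]; X=d@tx; Y=d@ty; Z=Q[:,2]-z0
    for nm,z1,z2,x1,x2,yy in (("handle",.045,.06,.015,.045,.02),("module",.022,.036,.02,.06,.06),("floor",-.004,.018,.02,.06,.06),("plate",.03,.05,-.09,-.07,.09)):
        m=(X>x1)&(X<x2)&(np.abs(Y)<yy)&(Z>z1)&(Z<z2)
        if m.sum()>5: print(n,nm,m.sum(),np.percentile(Y[m],[1,50,99]).round(4),np.percentile(X[m],[1,50,99]).round(4))
c=np.load("wt2.npy",allow_pickle=True).item(); P=cloud(c)
cv2.imwrite("pics/wt2.png",cv2.resize(c["color"][60:330,200:440],(533,600),interpolation=cv2.INTER_CUBIC))
E
```

```text
wt2 handle 1192 [-0.0039  0.0021  0.0077] [0.0152 0.0281 0.0397]
wt2 module 8791 [-0.0343  0.0022  0.0383] [0.0205 0.0424 0.0596]
wt2 floor 715 [-0.046  -0.037   0.0499] [0.0203 0.04   0.0597]
top1 module 16 [0.0344 0.0397 0.0408] [0.0205 0.0264 0.0424]
top1 floor 70 [0.0367 0.0435 0.0483] [0.0216 0.0356 0.0586]
top1 plate 94 [0.0073 0.0343 0.0625] [-0.0893 -0.0776 -0.0747]
```

View pics/wt2.png

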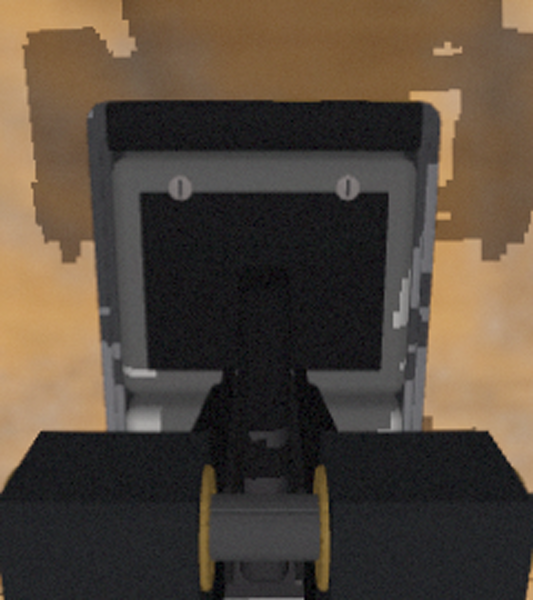

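```bash
python3 -m creep '[{"delta_pos":[0,0,-0.8],"yaw":0,"grip":0},{"delta_pos":[0,0,-0.8],"yaw":0.02,"grip":0},{"delta_pos":[0,0,-0.8],"yaw":0.046,"grip":0},{"delta_pos":[0,0,-0.8],"yaw":0.046,"grip":0},{"delta_pos":[0,0,0],"yaw":0.046,"grip":0},{"delta_pos":[0,0,0],"yaw":0.046,"grip":0},{"delta_pos":[0,0,0],"yaw":0.046,"grip":0},{"delta_pos":[0,0,0],"yaw":0.046,"grip":0}]'
python3 -m creep '[{"delta_pos":[0,0,0],"yaw":0.046,"grip":0},{"delta_pos":[0,0,0],"yaw":0.046,"grip":0},{"delta_pos":[0,0,0],"yaw":0.046,"grip":0},{"delta_pos":[0,0,0],"yaw":0.046,"grip":0},{"delta_pos":[0,0,0],"yaw":0.046,"grip":0},{"delta_pos":[0,0,0],"yaw":0.046,"grip":0},{"delta_pos":[0,0,0],"yaw":0.046,"grip":0},{"delta_pos":[0,0,0],"yaw":0.046,"grip":0}]'
python3 -m creep '[{"delta_pos":[0,0,0],"yaw":0.046,"grip":0},{"delta_pos":[0,0,0],"yaw":0.046,"grip":0},{"delta_pos":[0,0,0],"yaw":0.046,"grip":0},{"delta_pos":[0,0,0],"yaw":0.046,"grip":0},{"delta_pos":[0,0,0],"yaw":0.046,"grip":0},{"delta_pos":[0,0,0],"yaw":0.046,"grip":0},{"delta_pos":[0,0,0],"yaw":0.046,"grip":0},{"delta_pos":[0,0,0],"yaw":0.043,"grip":0}]'
python3 - <<'E'
from h import *
s=r.read_state(); print(s["t"],psi(s),s["joint_pos"])
O=A*.608+B*-.0702; t=O-.185*A; print(O,t,units(t-s["ee_pos"][:2],psi(s)))
E
```

```text
t: 9.15
ee_pos: [0.6002, 0.2857, 0.1693]
tcp_rot: [-0.0, 0.465, 0.885, -0.0]
wrist_force: [0.5, 0.2, -6.6]
grip_width: 0.0118
finger_force: 30.0
t: 9.95
ee_pos: [0.6002, 0.2857, 0.1692]
tcp_rot: [0.0, 0.873, 0.487, -0.0]
wrist_force: [0.2, 0.8, -5.8]
grip_width: 0.0118
finger_force: 30.0
t: 10.75
ee_pos: [0.6002, 0.2857, 0.1692]
tcp_rot: [0.0, 0.998, -0.064, -0.0]
wrist_force: [-0.2, -0.9, -5.6]
grip_width: 0.0115
finger_force: 30.0
10.75 -0.12830616633539424 [ 3.63609236e-01  1.86596929e-01  1.65763550e+00 -2.73716833e-04
  1.29814609e+00  2.06278537e+00]
[ 0.58231191 -0.18842738] [ 0.40092645 -0.15203625] [-5.66580793 18.38420113 -0.        ]
```

```bash
python3 -m creep '[{"delta_pos":[0,0,0],"yaw":0.022,"grip":0},{"delta_pos":[-0.19,0.815,0],"yaw":0,"grip":0},{"delta_pos":[-0.19,0.815,0],"yaw":0,"grip":0},{"delta_pos":[-0.19,0.815,0],"yaw":0,"grip":0},{"delta_pos":[-0.19,0.815,0],"yaw":0,"grip":0},{"delta_pos":[-0.19,0.815,0],"yaw":0,"grip":0},{"delta_pos":[-0.19,0.815,0],"yaw":0,"grip":0},{"delta_pos":[-0.19,0.815,0],"yaw":0,"grip":0}]' >/dev/null
for i in 1 2; do python3 -m creep '[{"delta_pos":[-0.19,0.815,0],"yaw":0,"grip":0},{"delta_pos":[-0.19,0.815,0],"yaw":0,"grip":0},{"delta_pos":[-0.19,0.815,0],"yaw":0,"grip":0},{"delta_pos":[-0.19,0.815,0],"yaw":0,"grip":0},{"delta_pos":[-0.19,0.815,0],"yaw":0,"grip":0},{"delta_pos":[-0.19,0.815,0],"yaw":0,"grip":0},{"delta_pos":[-0.19,0.815,0],"yaw":0,"grip":0},{"delta_pos":[-0.19,0.815,0],"yaw":0,"grip":0}]'; done
python3 -m creep '[{"delta_pos":[0,0,0.9],"yaw":0,"grip":0},{"delta_pos":[0,0,0.9],"yaw":0,"grip":0},{"delta_pos":[0,0,0.9],"yaw":0,"grip":0},{"delta_pos":[0,0,0.9],"yaw":0,"grip":0},{"delta_pos":[0,0,0.9],"yaw":0,"grip":0},{"delta_pos":[0,0,0],"yaw":0,"grip":0},{"delta_pos":[0,0,0],"yaw":0,"grip":0},{"delta_pos":[0,0,0],"yaw":0,"grip":0}]'
python3 - <<'E'
from h import *
s=r.read_state(); print(s["t"],psi(s),s["joint_pos"])
c=r.camera("wrist"); np.save("wp.npy",c,allow_pickle=True); cv2.imwrite("pics/wp.png",c["color"])
E
```

```text
t: 12.35
ee_pos: [0.4716, -0.0013, 0.1696]
tcp_rot: [0.0, 0.995, -0.096, 0.0]
wrist_force: [0.3, 0.2, -6.3]
grip_width: 0.0113
finger_force: 30.0
t: 13.15
ee_pos: [0.4033, -0.154, 0.1696]
tcp_rot: [0.0, 0.995, -0.096, 0.0]
wrist_force: [-0.2, -0.2, -6.6]
grip_width: 0.0115
finger_force: 30.0
t: 13.95
ee_pos: [0.4052, -0.1539, 0.0589]
tcp_rot: [0.001, 0.995, -0.096, 0.001]
wrist_force: [0.3, -0.2, -6.5]
grip_width: 0.0119
finger_force: 30.0
13.95 -0.1916712412082598 [-4.87000235e-01 -2.21609524e-01  2.25864064e+00 -3.98394874e-05
  1.10144787e+00  1.27548669e+00]
```

View pics/wp.png

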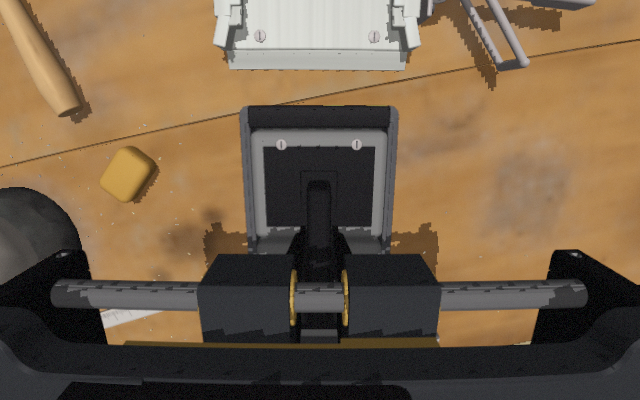

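```bash
python3 - <<'E'
from h import *
s=r.read_state(); z0=s["ee_pos"][2]-.035; p=psi(s)
c=np.load("wp.npy",allow_pickle=True).item(); P=cloud(c); Q=P.reshape(-1,3)
O=np.array([.5823,-.1884]); d=Q[:,:2]-O; X=d@A; Y=d@B; Z=Q[:,2]
T=s["ee_pos"][:2]-O; print("TCP in dock",T@A,T@B)
def st(nm,m): print(nm,m.sum(),np.percentile(Y[m],[1,50,99]).round(4),np.percentile(X[m],[1,50,99]).round(4),np.median(Z[m]).round(4))
for x0 in (-.07,-.06,-.05,-.04):
    m=(X>x0)&(X<x0+.01)&(np.abs(Y)<.075)&(Z>.018)&(Z<.026); st("rails L",m&(Y>0)); st("rails R",m&(Y<0)); 
m=(X>-.081)&(X<-.074)&(np.abs(Y)<.08)&(Z>.001)&(Z<.01); st("ramp",m)
dz=Z-z0
for x0 in (.03,.04,.05):
  tX=X-T@A; tY=Y-T@B
  m=(tX>x0)&(tX<x0+.01)&(np.abs(tY)<.07)
  for nm,a,b in (("mod",.024,.034),("floor",-.005,.018)):
    k=m&(dz>a)&(dz<b); print(nm,x0,np.percentile(tY[k],[1,99]).round(4), "L/R med",np.median(tY[k&(tY>0)]).round(4),np.median(tY[k&(tY<0)]).round(4))
m=(tX>.02)&(tX<.06)&(np.abs(tY)<.033)&(dz>.022)&(dz<.036)
print(np.linalg.lstsq(np.c_[tX[m],tY[m],np.ones(m.sum())],dz[m],rcond=None)[0])
E
```

```text
TCP in dock -0.18035020578681998 -0.0010556478354560722
rails L 299 [0.0455 0.0558 0.0614] [-0.0698 -0.0647 -0.0601] 0.0221
rails R 300 [-0.0609 -0.0553 -0.0445] [-0.0698 -0.0644 -0.0601] 0.022
rails L 494 [0.0441 0.0513 0.0597] [-0.0599 -0.0549 -0.0501] 0.0219
rails R 537 [-0.0611 -0.0516 -0.0437] [-0.0599 -0.0549 -0.0501] 0.022
rails L 248 [0.0442 0.0512 0.06  ] [-0.0499 -0.0478 -0.0454] 0.0219
rails R 303 [-0.0599 -0.0517 -0.0435] [-0.05   -0.0476 -0.0449] 0.022Traceback (most recent call last):
  File "<stdin>", line 8, in <module>
  File "<stdin>", line 6, in st
    return _quantile_unchecked(
        a, q, axis, out, overwrite_input, method, keepdims, weights)
    return _ureduce(a,
                    func=_quantile_ureduce_func,
    ...<5 lines>...
                    overwrite_input=overwrite_input,
                    method=method)
    r = func(a, **kwargs)
    result = _quantile(arr,
                       quantiles=q,
    ...<2 lines>...
                       out=out,
                       weights=wgt)
    slices_having_nans = np.isnan(arr[-1, ...])
                                  ~~~^^^^^^^^^
IndexError: index -1 is out of bounds for axis 0 with size 0
```

```bash
python3 - <<'E'
from h import *
s=r.read_state(); z0=s["ee_pos"][2]-.035; p=psi(s)
c=np.load("wp.npy",allow_pickle=True).item(); P=cloud(c); Q=P.reshape(-1,3)
O=np.array([.5823,-.1884]); d=Q[:,:2]-O; X=d@A; Y=d@B; Z=Q[:,2]
T=s["ee_pos"][:2]-O; dz=Z-z0; tX=X-T@A; tY=Y-T@B
for x0 in (.03,.04,.05,.06):
  m=(tX>x0)&(tX<x0+.01)&(np.abs(tY)<.07)
  for nm,a,b in (("mod",.022,.036),("floor",-.005,.018)):
    k=m&(dz>a)&(dz<b)
    if k.sum()>9: print(nm,x0,k.sum(),np.percentile(tY[k],[1,99]).round(4))
k=(tX>.02)&(tX<.1)&(np.abs(tY)<.03)&(dz>.005)&(dz<.04); print("nose",np.percentile(tX[k],[99,99.8]))
m=(tX>.02)&(tX<.06)&(np.abs(tY)<.033)&(dz>.022)&(dz<.036)
print(np.linalg.lstsq(np.c_[tX[m],tY[m],np.ones(m.sum())],dz[m],rcond=None)[0])
print("z0",z0)
E
```

```text
mod 0.03 2179 [-0.0392  0.0387]
floor 0.03 164 [-0.0483  0.0477]
mod 0.04 2568 [-0.0395  0.0388]
floor 0.04 158 [-0.0482  0.0477]
mod 0.05 2684 [-0.0394  0.039 ]
floor 0.05 165 [-0.0482  0.0473]
mod 0.06 2415 [-0.039   0.0381]
floor 0.06 479 [-0.048   0.0472]
nose [0.07543568 0.07579541]
[-0.01243539 -0.00113017  0.03124542]
z0 0.024023019225387493
```

```bash
python3 -m creep '[{"delta_pos":[0,-0.05,0.35],"yaw":0,"grip":0},{"delta_pos":[0,0,0.34],"yaw":0,"grip":0},{"delta_pos":[0,0,0],"yaw":0,"grip":0},{"delta_pos":[0.4,0,0],"yaw":0,"grip":0},{"delta_pos":[0.4,0,0],"yaw":0,"grip":0},{"delta_pos":[0.2,0,0],"yaw":0,"grip":0},{"delta_pos":[0,0,0],"yaw":0,"grip":0},{"delta_pos":[0,0,0],"yaw":0,"grip":0}]'
python3 - <<'E'
from h import *
s=r.read_state(); T=s["ee_pos"][:2]-[.5823,-.1884]; print(T@A,T@B,s["ee_pos"][2]-.035,psi(s),s["wrist_force"])
E
```

```text
t: 14.8
ee_pos: [0.4289, -0.1569, 0.0399]
tcp_rot: [-0.0, 0.995, -0.096, -0.0]
wrist_force: [0.5, 0.0, -6.8]
grip_width: 0.0117
finger_force: 30.0
-0.1565662196630701 0.0007665383075246626 0.004929818061152544 -0.1914834543140817 [ 0.52522062  0.03237124 -6.76508151]
```

```bash
python3 -m creep '[{"delta_pos":[0,0.02,-0.09],"yaw":0,"grip":0},{"delta_pos":[0,0,0],"yaw":0,"grip":0},{"delta_pos":[0.25,0,0],"yaw":0,"grip":0},{"delta_pos":[0.25,0,0],"yaw":0,"grip":0},{"delta_pos":[0.25,0,0],"yaw":0,"grip":0},{"delta_pos":[0.25,0,0],"yaw":0,"grip":0},{"delta_pos":[0.2,0,0],"yaw":0,"grip":0},{"delta_pos":[0,0,0],"yaw":0,"grip":0}]'
python3 - <<'E'
from h import *
s=r.read_state(); T=s["ee_pos"][:2]-[.5823,-.1884]; print(T@A,T@B,s["ee_pos"][2]-.035,psi(s),s["wrist_force"][:2]@A,s["wrist_force"][:2]@B,s["torque"])
E
```

```text
t: 15.6
ee_pos: [0.459, -0.1633, 0.0423]
tcp_rot: [0.0, 0.995, -0.096, 0.0]
wrist_force: [-0.7, -0.2, -6.2]
grip_width: 0.0116
finger_force: 30.0
-0.12583869641499548 0.0003777392130241593 0.007335889395415449 -0.19152645839951743 -0.6460497712310131 -0.304349601467536 [-0.05477973  0.15974811  0.04051088]
```

```bash
python3 -m creep '[{"delta_pos":[0.4,0.003,0],"yaw":0,"grip":0},{"delta_pos":[0.4,0.003,0],"yaw":0,"grip":0},{"delta_pos":[0.4,0.003,0],"yaw":0,"grip":0},{"delta_pos":[0.4,0.003,0],"yaw":0,"grip":0},{"delta_pos":[0.4,0.003,0],"yaw":0,"grip":0},{"delta_pos":[0.4,0.003,0],"yaw":0,"grip":0},{"delta_pos":[0.4,0.003,0],"yaw":0,"grip":0},{"delta_pos":[0.4,0.003,0],"yaw":0,"grip":0}]'
python3 - <<'E'
from h import *
s=r.read_state(); T=s["ee_pos"][:2]-[.5823,-.1884]; print(T@A,T@B,s["ee_pos"][2]-.035,psi(s),s["wrist_force"][:2]@A,s["wrist_force"][:2]@B,s["torque"])
E
```

```text
t: 16.4
ee_pos: [0.5374, -0.179, 0.0421]
tcp_rot: [-0.0, 0.995, -0.096, -0.0]
wrist_force: [-1.2, 0.3, -6.3]
grip_width: 0.0119
finger_force: 30.0
-0.045864932936579714 0.00036976901956936765 0.0070833334275139034 -0.19165838816510594 -1.2714646905008746 0.002631146848019267 [-0.02872214  0.14522099 -0.03168498]
```

```bash
python3 -m creep '[{"delta_pos":[0.3,0.002,0],"yaw":0,"grip":0},{"delta_pos":[0.3,0.002,0],"yaw":0,"grip":0},{"delta_pos":[0.3,0.002,0],"yaw":0,"grip":0},{"delta_pos":[0.3,0.002,0],"yaw":0,"grip":0},{"delta_pos":[0.2,0.002,0],"yaw":0,"grip":0},{"delta_pos":[0.15,0,0],"yaw":0,"grip":0},{"delta_pos":[0.1,0,0],"yaw":0,"grip":0},{"delta_pos":[0,0,0],"yaw":0,"grip":0}]'
python3 - <<'E'
from h import *
s=r.read_state(); T=s["ee_pos"][:2]-[.5823,-.1884]; print(T@A,T@B,s["ee_pos"][2]-.035,psi(s),s["wrist_force"][:2]@A,s["wrist_force"][:2]@B,s["torque"])
c=r.camera("scene"); np.save("s1.npy",c,allow_pickle=True)
E
```

```text
t: 17.2
ee_pos: [0.5772, -0.187, 0.0422]
tcp_rot: [0.0, 0.995, -0.096, 0.0]
wrist_force: [-0.5, 0.1, -6.3]
grip_width: 0.0115
finger_force: 30.0
-0.005292486809804022 0.00035874117739638435 0.007182798232200097 -0.19165887752852295 -0.482449936405694 0.025251351414302348 [-0.05656481  0.10526386  0.0368524 ]
```

```bash
for i in 1 2; do python3 -m creep '[{"delta_pos":[0.07,0,0],"yaw":0,"grip":0},{"delta_pos":[0.06,0,0],"yaw":0,"grip":0},{"delta_pos":[0,0,0],"yaw":0,"grip":0},{"delta_pos":[0,0,0],"yaw":0,"grip":0},{"delta_pos":[0,0,0],"yaw":0,"grip":0},{"delta_pos":[0,0,0],"yaw":0,"grip":0},{"delta_pos":[0,0,0],"yaw":0,"grip":0},{"delta_pos":[0,0,0],"yaw":0,"grip":0}]'
python3 - <<'E'
from h import *
s=r.read_state(); T=s["ee_pos"][:2]-[.5823,-.1884]; print(T@A,T@B,s["wrist_force"][:2]@A)
E
done
```

```text
t: 18.05
ee_pos: [0.5785, -0.187, 0.0417]
tcp_rot: [-0.001, 0.995, -0.096, -0.002]
wrist_force: [-5.6, 1.2, -3.8]
grip_width: 0.012
finger_force: 30.0
-0.004010570684911144 0.0006260846943273721 -5.675550974322851
t: 18.85
ee_pos: [0.5807, -0.1874, 0.0416]
tcp_rot: [-0.001, 0.995, -0.096, -0.003]
wrist_force: [-9.2, 2.3, -1.5]
grip_width: 0.0117
finger_force: 30.0
-0.0017481254520397215 0.0007076752942889395 -9.513060434515046
```

```bash
python3 -m creep '[{"delta_pos":[0,0,0],"yaw":0,"grip":0.35},{"delta_pos":[0,0,0],"yaw":0,"grip":0.35},{"delta_pos":[0,0,0],"yaw":0,"grip":0.35},{"delta_pos":[0,0,0],"yaw":0,"grip":0.35},{"delta_pos":[0,0,-0.5],"yaw":0,"grip":0.35},{"delta_pos":[0,0,-0.5],"yaw":0,"grip":0.35},{"delta_pos":[0,0,-1],"yaw":0,"grip":0.35},{"delta_pos":[0,0,-1],"yaw":0,"grip":0.35}]'
python3 - <<'E'
from h import *
O=np.array([.5823,-.1884])
s=r.read_state(); print(s["t"],psi(s))
c=r.camera("top"); np.save("top2.npy",c,allow_pickle=True)
t=O-.017*A-.147*B; print(t,units(t-s["ee_pos"][:2],psi(s)))
P=cloud(c).reshape(-1,3); d=P[:,:2]-O; X=d@A; Y=d@B; Z=P[:,2]
m=(X>-.11)&(X<-.07)&(np.abs(Y)<.09)&(Z>.03)&(Z<.055); print("plate",m.sum(),X[m].mean() if m.sum() else 0,np.percentile(X[m],[2,98]),np.percentile(Y[m],[1,99]))
E
```

```text
t: 19.65
ee_pos: [0.5835, -0.1883, 0.1191]
tcp_rot: [0.0, 0.995, -0.096, 0.0]
wrist_force: [0.8, -0.1, 1.5]
grip_width: 0.0334
finger_force: 0.0
19.65 -0.19171924497050766
[ 0.53671595 -0.32918386] [-0.76442677  5.89030666 -0.        ]
plate 187 -0.08639466901906244 [-0.10395057 -0.07051836] [-0.00434079  0.06386021]
```

```bash
python3 -m creep '[{"delta_pos":[-0.095,0.74,0],"yaw":0,"grip":0},{"delta_pos":[-0.095,0.74,0],"yaw":0,"grip":0},{"delta_pos":[-0.095,0.74,0],"yaw":0,"grip":0},{"delta_pos":[-0.095,0.74,0],"yaw":0,"grip":0},{"delta_pos":[-0.095,0.74,0],"yaw":0,"grip":0},{"delta_pos":[-0.095,0.74,0],"yaw":0,"grip":0},{"delta_pos":[-0.095,0.74,0],"yaw":0,"grip":0},{"delta_pos":[-0.095,0.71,0],"yaw":0,"grip":0}]'
cat >> h.py <<'E'
O=np.array([.5823,-.1884])
def where():
    s=r.read_state(); T=s["ee_pos"][:2]-O
    print("t",s["t"],"dock xy mm",(1000*np.array([T@A,T@B])).round(1),"z",(1000*s["ee_pos"][2]).round(1),"psi",psi(s).round(3),"F",(s["wrist_force"][:2]@A).round(1),(s["wrist_force"][:2]@B).round(1),s["wrist_force"][2].round(1),"w",s["grip_width"].round(4))
def dcloud(n,fn=None):
    c=r.camera(n); 
    if fn: np.save(fn,c,allow_pickle=True)
    P=cloud(c).reshape(-1,3); d=P[:,:2]-O; return c,np.c_[d@A,d@B,P[:,2]]*1000
def blob(D,x,y,z):
    m=np.ones(len(D),bool)
    for i,q in enumerate((x,y,z)): m&=(D[:,i]>q[0])&(D[:,i]<q[1])
    return D[m]
E
python3 - <<'E'
from h import *
where()
for n in ("scene","top","wrist"):
    c,D=dcloud(n,n+"3.npy")
    L=blob(D,(-70,-10),(-165,-125),(14,36)); print(n,"lever pad",len(L),L.mean(0) if len(L) else "", np.percentile(L,[2,98],axis=0) if len(L) else "")
    b=blob(D,(-120,-60),(-135,-95),(14,42)); print(n,"bar",len(b),b.mean(0) if len(b) else "",np.percentile(b,[2,98],axis=0) if len(b) else "")
    p=blob(D,(-100,-70),(-60,60),(40,52)); print(n,"plate",len(p),np.percentile(p,[2,50,98],axis=0) if len(p) else "")
E
```

```text
t: 20.5
ee_pos: [0.5361, -0.3307, 0.1172]
tcp_rot: [0.0, 0.995, -0.096, 0.0]
wrist_force: [0.6, -0.6, 0.0]
grip_width: 0.001
finger_force: 0.0Traceback (most recent call last):
  File "<stdin>", line 2, in <module>
  File "h.py", line 37, in where
    print("t",s["t"],"dock xy mm",(1000*np.array([T@A,T@B])).round(1),"z",(1000*s["ee_pos"][2]).round(1),"psi",psi(s).round(3),"F",(s["wrist_force"][:2]@A).round(1),(s["wrist_force"][:2]@B).round(1),s["wrist_force"][2].round(1),"w",s["grip_width"].round(4))
                                                                                                                                                                                                                                        ^^^^^^^^^^^^^^^^^^^^^
AttributeError: 'float' object has no attribute 'round'
```

```bash
sed -i 's/s\["grip_width"\].round(4)/round(s["grip_width"],4)/' h.py
python3 - <<'E'
from h import *
where()
for n in ("scene","top","wrist"):
    c,D=dcloud(n,n+"3.npy")
    L=blob(D,(-70,-10),(-165,-125),(14,36)); print(n,"lever pad",len(L),L.mean(0) if len(L) else "", np.percentile(L,[2,98],axis=0) if len(L) else "")
    b=blob(D,(-120,-60),(-135,-95),(14,42)); print(n,"bar",len(b),b.mean(0) if len(b) else "",np.percentile(b,[2,98],axis=0) if len(b) else "")
    p=blob(D,(-100,-70),(-60,60),(40,52)); print(n,"plate",len(p),np.percentile(p,[2,50,98],axis=0) if len(p) else "")
E
```

```text
t 20.5 dock xy mm [ -17.3 -148.6] z 117.2 psi -0.192 F 0.7 -0.4 0.0 w 0.001
scene lever pad 95 [ -40.12955036 -149.14148729   26.01091974] [[ -43.44068905 -162.41099812   15.62649087]
 [ -34.25109978 -125.44375181   32.95546146]]
scene bar 45 [ -75.00168796 -117.47781209   29.87804719] [[ -80.84610023 -122.56569848   15.50921153]
 [ -61.78366031 -108.13727242   38.75583649]]
scene plate 104 [[-89.74379886 -59.08615404  40.36696826]
 [-85.60849341  -6.60003819  46.95462559]
 [-81.95888147  54.80639258  49.52063486]]
top lever pad 68 [ -37.2095722  -142.68503224   29.03305948] [[ -41.19901839 -159.2961071    16.88750222]
 [ -31.89922065 -126.59465698   34.74128469]]
top bar 28 [ -70.35538359 -112.59236666   30.46692062] [[ -79.45598685 -117.34191306   14.27927831]
 [ -61.83307053 -105.96280953   40.45972732]]
top plate 158 [[-99.34646795 -54.83657641  40.05740095]
 [-82.59958131  -2.57082932  46.85947135]
 [-78.6336039   57.03983423  51.67590304]]
wrist lever pad 558 [ -36.48839043 -143.421911     27.3541064 ] [[ -42.00433749 -160.64406847   16.24499107]
 [ -33.85074287 -125.86958757   32.27171043]]
wrist bar 28 [ -61.74285857 -106.84200969   35.6367015 ] [[ -63.82860194 -109.58449604   25.05015814]
 [ -60.39940824 -103.48025239   37.76000622]]
wrist plate 710 [[-83.4698408  -58.03917488  40.14234125]
 [-82.32722771  -6.7684492   44.89179239]
 [-81.37390188  43.12835445  48.85454252]]
```

```bash
python3 -m creep '[{"delta_pos":[0,0,1],"yaw":0,"grip":0},{"delta_pos":[0,0,1],"yaw":0,"grip":0},{"delta_pos":[0,0,1],"yaw":0,"grip":0},{"delta_pos":[0,0,0.7],"yaw":0,"grip":0},{"delta_pos":[0,0,0.3],"yaw":0,"grip":0},{"delta_pos":[-0.3,-0.01,0],"yaw":0,"grip":0},{"delta_pos":[-0.3,-0.01,0],"yaw":0,"grip":0},{"delta_pos":[-0.32,-0.02,0],"yaw":0,"grip":0}]'
python3 -m creep '[{"delta_pos":[-0.3,-0.05,0],"yaw":0,"grip":0},{"delta_pos":[-0.3,-0.06,0],"yaw":0,"grip":0},{"delta_pos":[-0.28,-0.05,0],"yaw":0,"grip":0},{"delta_pos":[-0.27,-0.14,0],"yaw":0,"grip":0},{"delta_pos":[-0.27,-0.14,0],"yaw":0,"grip":0},{"delta_pos":[-0.2,-0.1,0],"yaw":0,"grip":0},{"delta_pos":[0,0,0],"yaw":0,"grip":0},{"delta_pos":[0,0,0],"yaw":0,"grip":0}]'
python3 -c "
from h import *
where()"
```

```text
t: 21.45
ee_pos: [0.5146, -0.3242, 0.0187]
tcp_rot: [0.001, 0.995, -0.096, 0.001]
wrist_force: [0.4, 0.5, 1.1]
grip_width: 0.0006
finger_force: 0.2
t: 22.25
ee_pos: [0.4781, -0.3036, 0.0177]
tcp_rot: [0.001, 0.995, -0.096, 0.002]
wrist_force: [4.5, -2.9, -1.3]
grip_width: 0.0004
finger_force: 2.2
t 22.25 dock xy mm [ -79.5 -133.4] z 17.7 psi -0.192 F 5.0 -1.9 -1.3 w 0.0004
```

```bash
python3 -m creep '[{"delta_pos":[0.4,0.2,0],"yaw":0,"grip":0},{"delta_pos":[0,0,-1],"yaw":0,"grip":0},{"delta_pos":[0,0,-1],"yaw":0,"grip":0},{"delta_pos":[0,0,-1],"yaw":0,"grip":0},{"delta_pos":[-0.6,-0.6,-1],"yaw":0,"grip":0},{"delta_pos":[-0.6,-0.6,0],"yaw":0,"grip":0},{"delta_pos":[-0.6,-0.6,0],"yaw":0,"grip":0},{"delta_pos":[-0.6,-0.6,0],"yaw":0,"grip":0}]'
python3 - <<'E'
from h import *
where()
c,D=dcloud("wrist","w4.npy"); cv2.imwrite("pics/w4.png",c["color"])
def px(pt): 
    p=np.r_[O+A*pt[0]/1000+B*pt[1]/1000,pt[2]/1000]; v=q2R(c["orientation"]).T@(p-c["position"]); K=np.array([[c["fx"],0,c["cx"]],[0,c["fy"],c["cy"]],[0,0,1.]])
    return cv2.projectPoints(v.reshape(1,1,3),np.zeros(3),np.zeros(3),K,np.array(c["dist"],float))[0].ravel().round(0)
for n,q in (("keeper",(-88,-72,22)),("pivot",(-38,-72,30)),("bar exp",(-101,-75,34))): print(n,px(q))
E
```

```text
t: 23.05
ee_pos: [0.438, -0.2386, 0.1172]
tcp_rot: [-0.0, 0.995, -0.096, -0.001]
wrist_force: [-0.8, 1.1, 0.5]
grip_width: 0.0006
finger_force: 0.0
t 23.05 dock xy mm [-131.6  -77.6] z 117.2 psi -0.192 F -1.0 0.9 0.5 w 0.0006
keeper [311. 145.]
pivot [311.  79.]
bar exp [315. 163.]
```

View pics/w4.png

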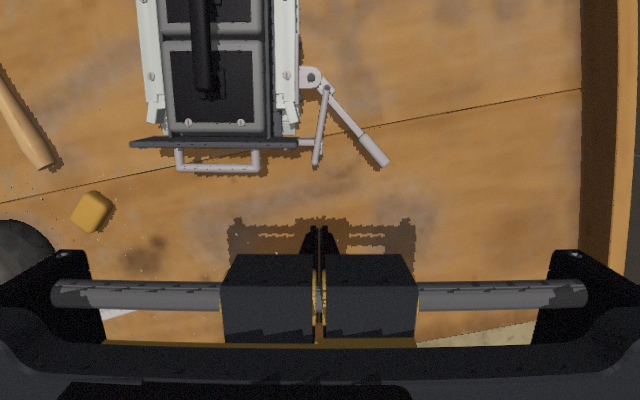

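```bash
python3 - <<'E'
from h import *
c=np.load("w4.npy",allow_pickle=True).item()
cv2.imwrite("pics/w4c.png",cv2.resize(c["color"][65:180,270:400],(678,600),interpolation=cv2.INTER_CUBIC))
E
```

```text
(no output)
```

View pics/w4c.png

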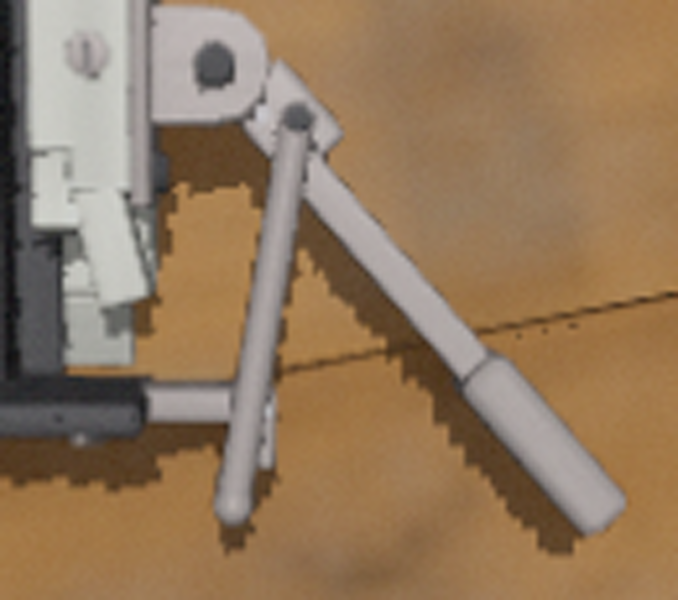

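```bash
python3 -m creep '[{"delta_pos":[0,-0.18,1],"yaw":0,"grip":0},{"delta_pos":[0,0,1],"yaw":0,"grip":0},{"delta_pos":[0,0,1],"yaw":0,"grip":0},{"delta_pos":[0,0,0.7],"yaw":0,"grip":0},{"delta_pos":[0,0,0.35],"yaw":0,"grip":0},{"delta_pos":[0.2,0,0],"yaw":0,"grip":0},{"delta_pos":[0.2,0,0],"yaw":0,"grip":0},{"delta_pos":[0,0,0],"yaw":0,"grip":0}]'
python3 -c "
from h import *
where()"
python3 -m creep '[{"delta_pos":[0.15,0,0],"yaw":0,"grip":0},{"delta_pos":[0.15,0,0],"yaw":0,"grip":0},{"delta_pos":[0.15,0,0],"yaw":0,"grip":0},{"delta_pos":[0.15,0,0],"yaw":0,"grip":0},{"delta_pos":[0.14,0,0],"yaw":0,"grip":0},{"delta_pos":[0,0,0],"yaw":0,"grip":0},{"delta_pos":[0,0,0],"yaw":0,"grip":0},{"delta_pos":[0,0,0],"yaw":0,"grip":0}]'
python3 - <<'E'
from h import *
where()
c,D=dcloud("wrist","w5.npy"); cv2.imwrite("pics/w5.png",c["color"])
L=blob(D,(-110,10),(-170,-100),(13,36)); print(len(L),L.mean(0) if len(L) else 0); print(np.percentile(L,[2,98],axis=0))
E
```

```text
t: 23.9
ee_pos: [0.451, -0.2378, 0.0175]
tcp_rot: [0.001, 0.995, -0.096, 0.001]
wrist_force: [-0.2, 0.1, -0.0]
grip_width: 0.0002
finger_force: 0.0
t 23.9 dock xy mm [-119.   -74.2] z 17.5 psi -0.191 F -0.2 0.1 -0.0 w 0.0002
t: 24.7
ee_pos: [0.4674, -0.2404, 0.0159]
tcp_rot: [0.0, 0.995, -0.096, 0.0]
wrist_force: [-2.8, -0.1, 1.8]
grip_width: 0.0006
finger_force: 1.6
t 24.7 dock xy mm [-102.4  -73.6] z 15.9 psi -0.192 F -2.7 -0.6 1.8 w 0.0006
2108 [ -40.29194156 -132.52117091   28.84701394]
[[ -45.65015893 -159.03171487   20.11385258]
 [ -36.15021963 -101.47895501   32.1356237 ]]
```

```bash
python3 -m creep '[{"delta_pos":[0.1,0,0],"yaw":0,"grip":0},{"delta_pos":[0.1,0,0],"yaw":0,"grip":0},{"delta_pos":[0,0,0],"yaw":0,"grip":0},{"delta_pos":[0,0,0],"yaw":0,"grip":0},{"delta_pos":[0,0,0],"yaw":0,"grip":0},{"delta_pos":[0,0,0],"yaw":0,"grip":0},{"delta_pos":[0,0,0],"yaw":0,"grip":0},{"delta_pos":[0,0,0],"yaw":0,"grip":0}]'
python3 - <<'E'
from h import *
where()
c,D=dcloud("wrist","w6.npy"); cv2.imwrite("pics/w6.png",cv2.resize(c["color"][0:240,220:480],(650,600),interpolation=cv2.INTER_CUBIC))
L=blob(D,(-110,10),(-170,-100),(13,36)); print(len(L)); f=cv2.fitLine(L[:,:2].astype(np.float32),cv2.DIST_HUBER,0,.1,.01).ravel(); print(f,"theta",np.arctan2(abs(f[1]),-f[0]*np.sign(f[1])))
E
```

```text
t: 25.55
ee_pos: [0.4695, -0.2409, 0.0155]
tcp_rot: [-0.0, 0.995, -0.095, -0.003]
wrist_force: [-12.9, 0.5, 8.5]
grip_width: 0.0005
finger_force: 6.9
t 25.55 dock xy mm [-100.3  -73.6] z 15.5 psi -0.191 F -12.7 -2.0 8.5 w 0.0005
2268
[ 1.0689629e-01 -9.9427021e-01 -3.0097935e+01 -1.3154913e+02] theta 1.4636954
```

View pics/w6.png

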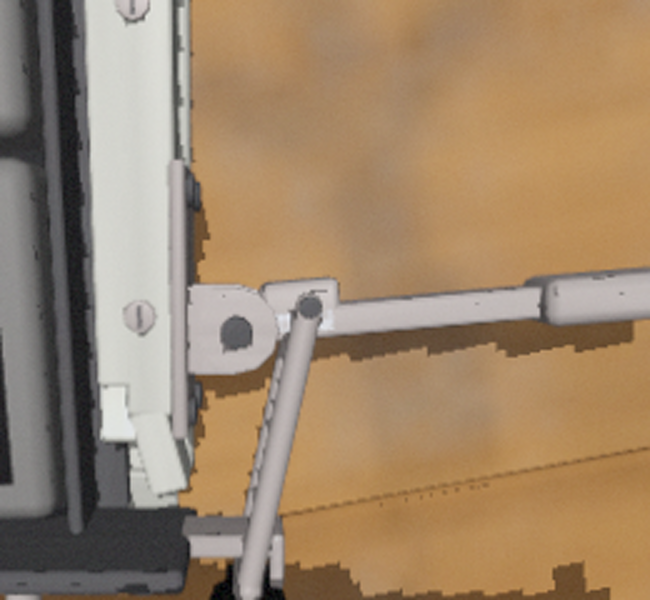

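```bash
python3 -m creep '[{"delta_pos":[-0.3,0,0],"yaw":0,"grip":0},{"delta_pos":[-0.1,0,0],"yaw":0,"grip":0},{"delta_pos":[0,0,-0.8],"yaw":0,"grip":0},{"delta_pos":[0,0,-0.8],"yaw":0,"grip":0},{"delta_pos":[0.5,0.7,0],"yaw":0,"grip":0},{"delta_pos":[0.5,0.7,0],"yaw":0,"grip":0},{"delta_pos":[0.5,0.7,0],"yaw":0,"grip":0},{"delta_pos":[0.5,0.85,0],"yaw":0,"grip":0}]'
python3 - <<'E'
from h import *
where()
c,D=dcloud("wrist","w7.npy")
L=blob(D,(-110,10),(-170,-110),(13,36)); print(len(L)); f=cv2.fitLine(L[:,:2].astype(np.float32),cv2.DIST_HUBER,0,.1,.01).ravel(); print(f,"theta",np.arctan2(abs(f[1]),-f[0]*np.sign(f[1])))
b=blob(D,(-100,-80),(-79,-62),(25,38)); print("bar",len(b),b.mean(0) if len(b) else 0)
E
```

```text
t: 26.4
ee_pos: [0.4985, -0.3217, 0.0561]
tcp_rot: [0.0, 0.995, -0.095, 0.001]
wrist_force: [1.1, -0.1, 0.4]
grip_width: 0.0006
finger_force: 0.0
t 26.4 dock xy mm [ -56.  -147.2] z 56.1 psi -0.191 F 1.1 0.1 0.4 w 0.0006
1244
[ 1.2198504e-01 -9.9253196e-01 -2.8126772e+01 -1.3703743e+02] theta 1.4485067
bar 191 [-83.46179555 -72.6386132   33.02593648]
```

```bash
python3 -m creep '[{"delta_pos":[0,0,0.8],"yaw":0,"grip":0},{"delta_pos":[0,0,0.78],"yaw":0,"grip":0},{"delta_pos":[0.3,0,0],"yaw":0,"grip":0},{"delta_pos":[0.31,0.01,0],"yaw":0,"grip":0},{"delta_pos":[0.3,-0.03,0],"yaw":0,"grip":0},{"delta_pos":[0.3,-0.03,0],"yaw":0,"grip":0},{"delta_pos":[0.3,-0.04,0],"yaw":0,"grip":0},{"delta_pos":[0,0,0],"yaw":0,"grip":0}]'
python3 - <<'E'
from h import *
where()
c,D=dcloud("wrist","w8.npy")
L=blob(D,(-60,60),(-170,-100),(13,36)); print(len(L)); f=cv2.fitLine(L[:,:2].astype(np.float32),cv2.DIST_HUBER,0,.1,.01).ravel(); print(f,"theta",np.arctan2(abs(f[1]),-f[0]*np.sign(f[1])))
c,D=dcloud("top","t8.npy"); b=blob(D,(-110,-70),(-110,-62),(14,40)); print("bar",len(b),b.mean(0) if len(b) else 0,np.percentile(b,[2,98],axis=0))
p=blob(D,(-100,-70),(-60,60),(40,52)); print("plate",np.percentile(p,[2,50,98],axis=0))
E
```

```text
t: 27.25
ee_pos: [0.5363, -0.3265, 0.0171]
tcp_rot: [0.0, 0.995, -0.095, 0.001]
wrist_force: [-0.7, 0.3, 1.8]
grip_width: 0.0007
finger_force: 0.4
t 27.25 dock xy mm [ -17.9 -144.5] z 17.1 psi -0.191 F -0.7 0.1 1.8 w 0.0007
2251
[   0.43973255   -0.89812875   -4.61231    -128.72691   ] theta 1.1154954
bar 37 [-77.76640334 -75.99864358  29.79533319] [[-83.49427519 -83.25454105  15.62693233]
 [-71.91808135 -65.92695506  37.69086098]]
plate [[-98.18289012 -56.60609971  40.08444941]
 [-78.17627986  -3.19004067  47.51417164]
 [-74.01321868  56.80588278  51.31484878]]
```

```bash
python3 -m creep '[{"delta_pos":[0.28,-0.12,0],"yaw":0,"grip":0},{"delta_pos":[0.28,-0.12,0],"yaw":0,"grip":0},{"delta_pos":[0.27,-0.12,0],"yaw":0,"grip":0},{"delta_pos":[0.23,-0.2,0],"yaw":0,"grip":0},{"delta_pos":[0.23,-0.2,0],"yaw":0,"grip":0},{"delta_pos":[0.22,-0.2,0],"yaw":0,"grip":0},{"delta_pos":[0.21,-0.31,0],"yaw":0,"grip":0},{"delta_pos":[0.21,-0.32,0],"yaw":0,"grip":0}]'
python3 -c "
from h import *
where()"
python3 -m creep '[{"delta_pos":[0.08,-0.22,0],"yaw":0,"grip":0},{"delta_pos":[0.08,-0.22,0],"yaw":0,"grip":0},{"delta_pos":[0.08,-0.22,0],"yaw":0,"grip":0},{"delta_pos":[0,0,0],"yaw":0,"grip":0},{"delta_pos":[0,0,0],"yaw":0,"grip":0},{"delta_pos":[0,0,0],"yaw":0,"grip":0},{"delta_pos":[0,0,0],"yaw":0,"grip":0},{"delta_pos":[0,0,0],"yaw":0,"grip":0}]'
python3 - <<'E'
from h import *
where()
c,D=dcloud("wrist","w9.npy")
L=blob(D,(-20,60),(-110,-62),(13,33)); print(len(L)); f=cv2.fitLine(L[:,:2].astype(np.float32),cv2.DIST_HUBER,0,.1,.01).ravel(); print(f,"theta",np.arctan2(-f[1],f[0])); print(np.percentile(L,[2,50,98],axis=0))
E
```

```text
t: 28.15
ee_pos: [0.5907, -0.2959, 0.0165]
tcp_rot: [0.0, 0.995, -0.096, 0.0]
wrist_force: [-0.9, -0.7, -0.6]
grip_width: 0.0006
finger_force: 0.4
t 28.15 dock xy mm [  29.4 -103.8] z 16.5 psi -0.192 F -0.7 -0.9 -0.6 w 0.0006
t: 28.95
ee_pos: [0.5988, -0.2816, 0.0164]
tcp_rot: [-0.0, 0.995, -0.096, 0.0]
wrist_force: [0.0, -0.3, -0.6]
grip_width: 0.0004
finger_force: 0.0
t 28.95 dock xy mm [ 34.5 -88.1] z 16.4 psi -0.192 F 0.1 -0.3 -0.6 w 0.0004
975
[ 7.4989267e-02  9.9718434e-01  4.6485847e+01 -8.1591698e+01] theta -1.4957366
[[ 36.58437382 -93.47976977  16.94813747]
 [ 46.3317035  -76.92884054  30.3177777 ]
 [ 53.95182158 -70.78179726  32.36288357]]
```

```bash
python3 -m creep '[{"delta_pos":[0,-0.1,0],"yaw":0,"grip":0},{"delta_pos":[0,-0.08,0],"yaw":0,"grip":0},{"delta_pos":[0,0,0],"yaw":0,"grip":0},{"delta_pos":[0,0,0],"yaw":0,"grip":0},{"delta_pos":[0,0,0],"yaw":0,"grip":0},{"delta_pos":[0,0,0],"yaw":0,"grip":0},{"delta_pos":[0,0,0],"yaw":0,"grip":0},{"delta_pos":[0,0,0],"yaw":0,"grip":0}]'
python3 -c "
from h import *
where()"
python3 -m creep '[{"delta_pos":[0,0.5,0],"yaw":0,"grip":0},{"delta_pos":[0,0.5,0],"yaw":0,"grip":0},{"delta_pos":[0,0,-1],"yaw":0,"grip":0},{"delta_pos":[0,0,-1],"yaw":0,"grip":0},{"delta_pos":[-1,0,-1],"yaw":0,"grip":0},{"delta_pos":[-1,0,-1],"yaw":0,"grip":0},{"delta_pos":[-1,0,-1],"yaw":0,"grip":0},{"delta_pos":[-1,0,0],"yaw":0,"grip":0}]'
python3 - <<'E'
from h import *
where()
c,D=dcloud("wrist","w10.npy"); cv2.imwrite("pics/w10.png",c["color"])
L=blob(D,(-10,60),(-130,-62),(20,34)); print(len(L)); f=cv2.fitLine(L[:,:2].astype(np.float32),cv2.DIST_HUBER,0,.1,.01).ravel(); print(f,"theta",np.arctan2(-f[1],f[0])); print(np.percentile(L,[2,50,98],axis=0))
b=blob(D,(-110,-74),(-85,-64.5),(30,38)); print("bail top near bar",len(b),np.percentile(b,[1,50,99],axis=0) if len(b) else 0)
p=blob(D,(-100,-70),(-60,60),(42,52)); print("plate",np.percentile(p,[2,50,98],axis=0))
h=blob(D,(-60,60),(-20,20),(54,66)); print("handle",np.percentile(h,[1,50,99],axis=0))
E
```

```text
t: 29.8
ee_pos: [0.5997, -0.2769, 0.0163]
tcp_rot: [-0.0, 0.995, -0.096, -0.0]
wrist_force: [0.3, -0.7, 0.1]
grip_width: 0.0003
finger_force: 0.0
t 29.8 dock xy mm [ 34.5 -83.3] z 16.3 psi -0.192 F 0.4 -0.6 0.1 w 0.0003
t: 30.6
ee_pos: [0.498, -0.285, 0.1464]
tcp_rot: [0.002, 0.995, -0.096, 0.004]
wrist_force: [-0.1, -0.4, 0.1]
grip_width: 0.0003
finger_force: 0.0
t 30.6 dock xy mm [ -63.7 -111.3] z 146.4 psi -0.192 F -0.0 -0.5 0.1 w 0.0003
763
[ 9.9969369e-01 -2.4750007e-02  2.3900841e+01 -7.2269768e+01] theta 0.024752535
[[ -8.71602253 -76.69179862  21.79111398]
 [ 27.88753047 -72.40751664  29.55845461]
 [ 52.30494687 -67.79032105  32.36551506]]
bail top near bar 39 [[-79.70256732 -83.32634776  30.02208321]
 [-76.58964485 -78.69910252  36.45935985]
 [-74.37210278 -64.90937649  37.98845303]]
plate [[-78.39020217 -57.47202643  42.43247641]
 [-74.15371477  -0.82468664  47.76520237]
 [-71.04181429  57.07447405  49.4941524 ]]
handle [[-36.2724585   -7.21560937  54.24438064]
 [  1.64079255  -1.91893844  59.83653219]
 [ 37.1726404    5.37959643  61.6903763 ]]
```

```bash
python3 -c "
from plant import r
print(r.hand_in())"
```

```text
the job is handed in; nothing more can be done
None
```

I turned the tray end for end and slid it under the rails to the contacts. I then hooked the bail in the keeper and pushed the lever shut to about 0.02 rad. The tray held its clamped position after release, clear of the gripper, and I handed in at about 31 s; no verdict came back.

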